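# Put the press weights on their right panels

## Robot

A 6-joint arm with a two-finger parallel gripper is mounted at the origin on a cart in front of the work surface, level with it; the furniture and walls round the work are solid. World frame = base frame: x ahead of the robot, y to its left, z up, the work surface at z = 0. Lengths are in m, angles in degrees, forces in N, time in s.
With the tool pointing down it reaches from about 0.4 to 0.825 m from the base axis. Payload 7 kg.
Tool frame: the origin (TCP) lies midway between the tips of the shut fingers; the grasp point (between the pads) lies r.grasp_offset behind it (r.grasp_offset is the distance from the TCP to the grasp point, in m); z points along the fingers, y is the direction in which the jaws open and shut (so a half turn about z gives the same grasp; the last joint's range is limited). The gripper opens to 88 mm and grips with 3 to 60 N. Pads are 19 mm wide; open, the fingers measure 130 mm over their backs; the gripper's body (78 mm by 193 mm) begins 47 mm behind the grasp point.
Start: joints at [90.705, 20.546, 0.682, 0, -70.136, -16.507], TCP at [0.184, 0.649, 0.227] pointing down, gripper open.
Joint ranges: [-176.03, 176.03], [-82.01, 121.73], [-58.28, 71.71], [-173.87, 95.51], [-174.79, -0.11], [-173.66, 173.66]. Speed limits (degrees/s): [136.94, 136.94, 172.46, 180, 180, 180].

## Interface

Orientations are given as [roll, pitch, yaw] about the fixed x, y, z axes, in that order (R = Rz(yaw) Ry(pitch) Rx(roll)).
In Python, from plant import status, imaging, r gives the robot as it stands.
- The arm moves only by the tool apply_moves, never from a script. Its argument "moves" is a list of rows, each a list of 6 numbers: the shift along the tool's x, y, z in units of 200 mm (1.0 is 200 mm), then the turn, a rotation vector about the tool's x, y, z in units of 90 degrees (1.0 is 90 degrees). In form: [[tx, ty, tz, rx, ry, rz], ...]. A call has 1 to 12 rows; each row is the pose to reach, as a shift and turn from the pose measured when the call began, along the tool's axes at that moment; what a row does not reach only later rows make up. A row lasts 1/8 s, in which the tool goes at most 62.5 mm and 10.7 degrees, less where a joint would pass 70% of its speed; a pose out of reach is approached as far as the arm can. A call with a number of a shift or a turn outside -1 to 1 is refused whole. A call with a gripper value outside its range is refused whole. "hand" is the closure, from -1 (fully open) to 1 (shut), set as the call begins (left out, the last holds). The fingers move at their own pace and stop on an object; "grip_force" is the grip in N (left out, the last holds). Time passes only in rows, so rows that repeat a pose let the fingers close. It gives the time, the measured TCP pose, the force and the opening at its end, in the units of the state.
- status.get_state(): the state, without advancing time (a new reading comes with each control period).
- imaging.capture(name): name is "scene" or "top" or "wrist"; returns (picture, depth): 400x640x3 uint8, blue, green, red; 400x640 float32, m along the optical axis (not along the pixel's ray), 0 where there is no reading.
- imaging.camera_info(name): a dict with "fx", "fy", "cx", "cy" (pixels), "T" (4x4, takes a point from camera to world coordinates). Camera axes: x right, y up, looking along -z (the intrinsics and any distortion apply to the point x, -y, -z); pixel columns grow to the right and rows downward; lengths in m; the calibration is good to about 2 mm. A picture is of the moment at which its call begins: read the wrist's pose just before it. camera_info takes no time and is no camera call; for the wrist camera it gives the pose at the moment of the call.
- r.close_job(): hands the job in, once; it reports no verdict.
The state is a dict: "time_s": time; "joints": joint angles; "qd": joint speeds; "joint_torque": joint torques, N m; "tcp_pos": TCP position; "eef_rot": TCP orientation; "contact_force": force on the tool from outside, world axes, zero at the start; "moment": the same for the moment, N m; "gripper_width": finger opening in m.
Only numpy, scipy, OpenCV 4.12 (cv2) and the standard library are available. Lean on these libraries where they do the work, as an engineer would, in place of code of your own. Each camera call takes 0.05 s, during which the arm holds its last target.

## Task

The three press weights are standing on the wrong glass test panels. Change them round so that the small weight stands on the small panel, the medium weight on the medium one and the large weight on the large one, each centred with its long side along the panel's long side; set one weight aside on the empty rubber mat on the way, and never stand a weight on another. Set the weights down rather than dropping them, since the panes are glass, and do not disturb the film roll and the orange cap standing behind them.

Things in the scene. Friction and masses are not known exactly. Their poses are not given: they have to be found in the camera images.
- weight_small_center (a point): centre, half-way up, of the small press weight: a loose steel block 48 long x 28 wide x 26 high (mm) with a black grip bar on two posts above it, 60 mm tall over all, so this point is 30 mm above its underside. The bar runs along the weight's long side, 40 long, 12 wide, 14 tall, its middle 23 mm above this point and 20 mm of open space under it. y axis along the long side, z up. It starts on a panel of the wrong size. Mass 0.17 to 0.7 kg
- weight_medium_center (a point): centre, half-way up, of the medium press weight: a loose steel block 64 long x 38 wide x 26 high (mm) with a black grip bar on two posts above it, 60 mm tall over all, so this point is 30 mm above its underside. The bar runs along the weight's long side, 52 long, 12 wide, 14 tall, its middle 23 mm above this point and 20 mm of open space under it. y axis along the long side, z up. It starts on a panel of the wrong size. Mass 0.17 to 0.7 kg
- weight_large_center (a point): centre, half-way up, of the large press weight: a loose steel block 80 long x 48 wide x 26 high (mm) with a black grip bar on two posts above it, 60 mm tall over all, so this point is 30 mm above its underside. The bar runs along the weight's long side, 66 long, 12 wide, 14 tall, its middle 23 mm above this point and 20 mm of open space under it. y axis along the long side, z up. It starts on a panel of the wrong size. Mass 0.17 to 0.7 kg
- panel_small_top (a point): centre of the top face of the small test panel: a flat aluminium carrier 96 x 72 mm with a pale green pane on it, 12 mm high over all, fixed to the worktop. y axis along its long side, z up; the top is flat to within 7 mm of the edge
- panel_medium_top (a point): centre of the top face of the medium test panel: a flat aluminium carrier 122 x 90 mm with a pale green pane on it, 12 mm high over all, fixed to the worktop. y axis along its long side, z up; the top is flat to within 7 mm of the edge
- panel_large_top (a point): centre of the top face of the large test panel: a flat aluminium carrier 150 x 108 mm with a pale green pane on it, 12 mm high over all, fixed to the worktop. y axis along its long side, z up; the top is flat to within 7 mm of the edge
- mat_top (a point): centre of the top face of the parking mat: a flat black ribbed rubber mat 110 x 80 mm, 4 mm thick, fixed to the worktop, empty at the start. y axis along its long side, z up
- film_spare_center (a point): bystander, loose: centre of a pale roll of film standing on its end, 62 mm across, 45 mm tall
- cap_orange_center (a point): bystander, loose: centre of an orange round cap, 45 mm across, 31 mm tall
Things that resemble listed ones, but are neither listed nor needed, are in the scene too. What is shaped like the part that bears weight_small_center but purple is not meant.

How it is judged (in metres and radians):
On the way:
1. one weight has been set down and released on the rubber mat (((horizontal distance between weight_small_center and mat_top below 0.03 m and z of weight_small_center in the frame of mat_top between 0.026 and 0.034 m and angle between weight_small_center's own z axis and vertical below 0.06 rad and linear speed of weight_small below 0.02 m/s and contact force between the fingers and weight_small below 0.3 N) or (horizontal distance between weight_medium_center and mat_top below 0.03 m and z of weight_medium_center in the frame of mat_top between 0.026 and 0.034 m and angle between weight_medium_center's own z axis and vertical below 0.06 rad and linear speed of weight_medium below 0.02 m/s and contact force between the fingers and weight_medium below 0.3 N) or (horizontal distance between weight_large_center and mat_top below 0.03 m and z of weight_large_center in the frame of mat_top between 0.026 and 0.034 m and angle between weight_large_center's own z axis and vertical below 0.06 rad and linear speed of weight_large below 0.02 m/s and contact force between the fingers and weight_large below 0.3 N))), for 0.2 s.
At the end, for the whole second after the job is handed in: Each weight stands upright and released on the panel of its own size, at rest, within 15 mm of the panel's centre, its long side within 0.2 rad (11 degrees) of the panel's long side (horizontal distance between weight_small_center and panel_small_top below 0.015 m and z of weight_small_center in the frame of panel_small_top between 0.026 and 0.034 m and angle between each of weight_small_center, weight_medium_center, weight_large_center's own z axis and vertical below 0.06 rad and linear speed of each of weight_small, weight_medium, weight_large below 0.02 m/s and contact force between the fingers and weight_small below 0.3 N and angle between the y axis of weight_small_center and the y axis of panel_small_top, either way round below 0.2 rad and horizontal distance between weight_medium_center and panel_medium_top below 0.015 m and z of weight_medium_center in the frame of panel_medium_top between 0.026 and 0.034 m and contact force between the fingers and weight_medium below 0.3 N and angle between the y axis of weight_medium_center and the y axis of panel_medium_top, either way round below 0.2 rad and horizontal distance between weight_large_center and panel_large_top below 0.015 m and z of weight_large_center in the frame of panel_large_top between 0.026 and 0.034 m and contact force between the fingers and weight_large below 0.3 N and angle between the y axis of weight_large_center and the y axis of panel_large_top, either way round below 0.2 rad); the robot touches nothing.
It fails at once if the film roll is moved by more than 25 mm or tipped over (distance of film_spare_center from where it was at the start of the episode above 0.025 m or angle between film_spare_center's own z axis and vertical above 0.4 rad).
It fails at once if the orange cap is moved by more than 25 mm or tipped over (distance of cap_orange_center from where it was at the start of the episode above 0.025 m or angle between cap_orange_center's own z axis and vertical above 0.4 rad).
It fails at once if a weight is dropped (it moves faster than 0.6 m/s while no finger touches it, as after a fall of 2 cm) ((linear speed of weight_small above 0.6 m/s and contact force between the fingers and weight_small below 0.1 N) or (linear speed of weight_medium above 0.6 m/s and contact force between the fingers and weight_medium below 0.1 N) or (linear speed of weight_large above 0.6 m/s and contact force between the fingers and weight_large below 0.1 N)).
It fails at once if a weight stands on another weight ((horizontal distance between weight_small_center and weight_medium_center below 0.03 m and contact force between weight_small and weight_medium above 1 N) or (horizontal distance between weight_small_center and weight_large_center below 0.03 m and contact force between weight_small and weight_large above 1 N) or (horizontal distance between weight_medium_center and weight_large_center below 0.03 m and contact force between weight_medium and weight_large above 1 N)).
It also fails if it takes over 96 s, if anything falls off the work surface, if the arm or the gripper's body presses on something with over 40 N, if the wrist force passes 120 N, or if a joint passes its speed limit or range.

## Working session

There is one attempt and no reset: what is moved stays moved. The work goes in short steps, Python scripts to look and compute and a tool call to move; the robot and the scene stay as the last step left them, time stands still between calls to the robot, and variables do not carry over. Pictures are saved under pics/ and viewed, and the job is handed in when it is done.

Besides the shell and the picture viewer there is one more tool, called after ">>>" as a command line: name --pt "numbers of a row" for each row, then --argument value for the rest. apply_moves: Moves the arm, as the interface text tells. Its arguments: {"type":"object","properties":{"moves":{"type":"array","items":{"type":"array","items":{"type":"number"}}},"hand":{"type":"number"},"grip_force":{"type":"number"}},"required":["moves"]}

```bash
ls; mkdir -p pics
python3 - <<'E'
from plant import status, imaging, r
import cv2
print(status.get_state()); print(r.grasp_offset)
for n in ("scene","top","wrist"):
    i=imaging.camera_info(n); print(n,i)
    p,d=imaging.capture(n); cv2.imwrite(f"pics/{n}0.png",p)
    import numpy as np; np.save(f"{n}0.npy",d)
E
```

```text
pics
{'time_s': 0.0, 'joints': array([ 9.07053436e+01,  2.05920062e+01,  6.33322935e-01, -2.28996854e-02,
       -7.01355317e+01, -1.65061833e+01]), 'qd': array([-0.07212144, -0.06079737, -0.01205666,  0.08801953, -0.07668068,
       -0.06912734]), 'joint_torque': array([ 2.00795825e-03, -5.82716060e+01,  2.93054152e+01,  6.99746087e+00,
        6.78650526e-03, -1.59403389e-04]), 'tcp_pos': array([0.18368235, 0.64900765, 0.22560408]), 'eef_rot': array([ 1.79903551e+02, -6.13138786e-03, -1.58086335e+01]), 'contact_force': array([-0.19653587,  0.69277543,  0.52634137]), 'moment': array([-0.00925047, -0.04591151, -0.02562863]), 'gripper_width': 0.08796889130251805}
0.0188
scene {'fx': 470.65921122088076, 'fy': 470.65921122088076, 'cx': 325.9131311912489, 'cy': 206.4049660704635, 'T': array([[ 0.78947578,  0.33101267, -0.51687387, -0.10174846],
       [-0.61363546,  0.44404528, -0.65289763, -0.82766261],
       [ 0.01339801,  0.832619  ,  0.55368411,  0.77430176],
       [ 0.        ,  0.        ,  0.        ,  1.        ]])}
top {'fx': 503.2360503457548, 'fy': 503.2360503457548, 'cx': 323.91070587041037, 'cy': 206.36304430900782, 'T': array([[ 2.51164806e-02,  9.85207611e-01, -1.69514381e-01,
         3.70192601e-01],
       [-9.99675427e-01,  2.54762124e-02, -5.29167772e-05,
         4.13063720e-02],
       [ 4.26645036e-03,  1.69460690e-01,  9.85527712e-01,
         1.22497071e+00],
       [ 0.00000000e+00,  0.00000000e+00,  0.00000000e+00,
         1.00000000e+00]])}
wrist {'fx': 316.41426083413694, 'fy': 316.41426083413694, 'cx': 318.30231141821776, 'cy': 204.11598273643898, 'T': array([[-0.27191135,  0.92754081,  0.25638304,  0.25290468],
       [-0.96231965, -0.26270905, -0.0701773 ,  0.63025473],
       [ 0.00226184, -0.26580444,  0.96402432,  0.38355145],
       [ 0.        ,  0.        ,  0.        ,  1.        ]])}
```

View pics/scene0.png

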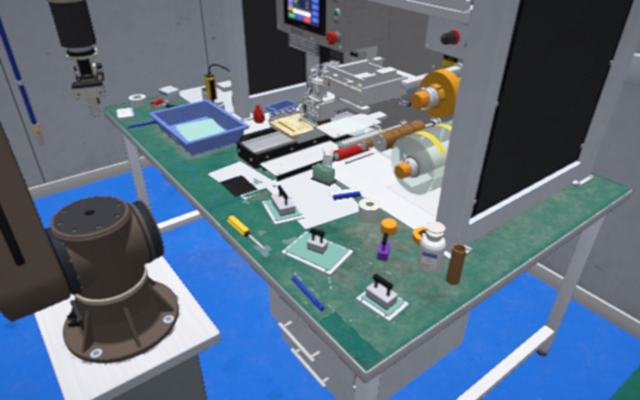

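View pics/top0.png

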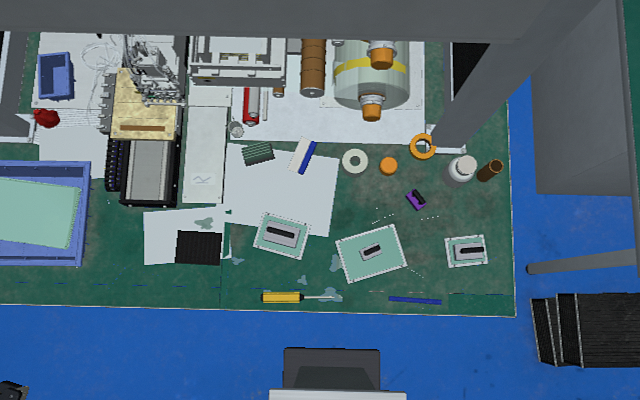

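View pics/wrist0.png

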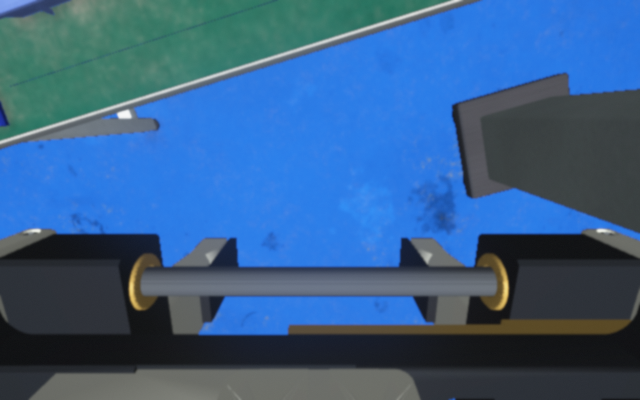

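Run:
```python
import cv2
p=cv2.imread("pics/top0.png")
c=p[195:295,160:500]; cv2.imwrite("pics/topz.png",cv2.resize(c[:, :],(800,235),interpolation=cv2.INTER_CUBIC))
cv2.imwrite("pics/topz1.png",cv2.resize(p[205:290,240:400],(800,425),interpolation=cv2.INTER_CUBIC))
cv2.imwrite("pics/topz2.png",cv2.resize(p[205:290,370:500],(780,510),interpolation=cv2.INTER_CUBIC))
```

```text
(no output)
```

View pics/topz1.png

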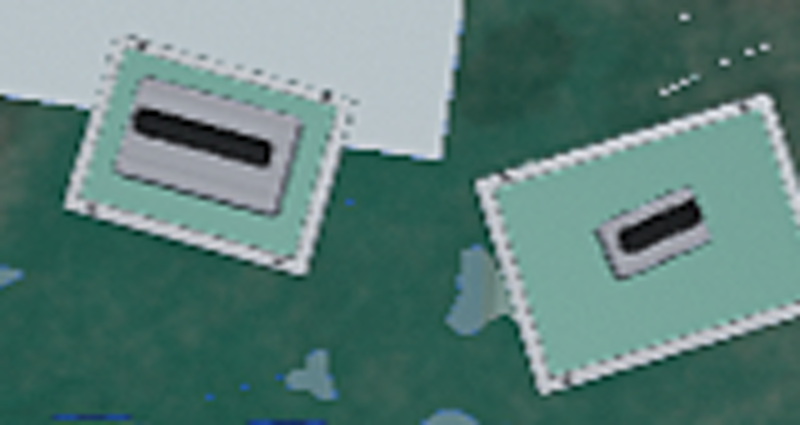

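View pics/topz2.png

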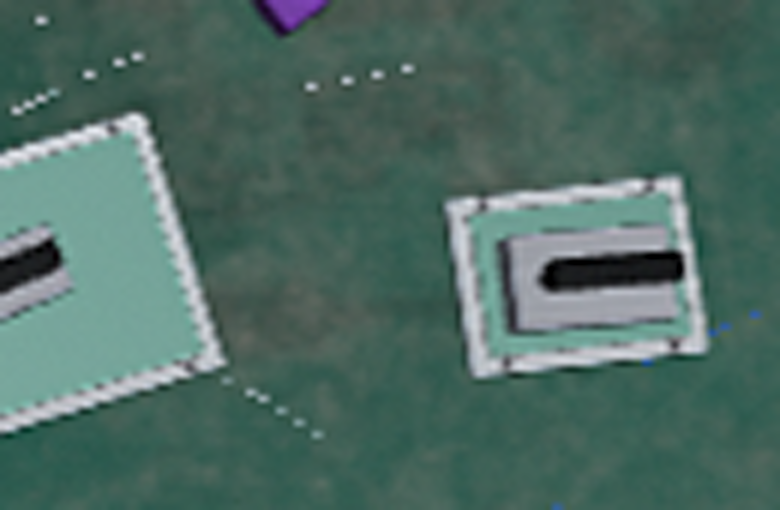

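```bash
cat > h.py <<'E'
import numpy as np, cv2
def ray(px,info,z):
    px=np.atleast_2d(np.asarray(px,float)); T=info["T"]
    d=np.c_[(px[:,0]-info["cx"])/info["fx"],-(px[:,1]-info["cy"])/info["fy"],-np.ones(len(px))]@T[:3,:3].T
    o=T[:3,3]; return o+d*((z-o[2])/d[:,2])[:,None]
def rect(mask,info,z,hull=True):
    cs,_=cv2.findContours(mask.astype(np.uint8),cv2.RETR_EXTERNAL,cv2.CHAIN_APPROX_NONE)
    c=np.vstack(cs)[:,0,:]
    w=ray(c,info,z)
    (cx,cy),(a,b),t=cv2.minAreaRect((w[:,:2]*1000).astype(np.float32))
    # orientation of long side
    if a<b: t+=90; a,b=b,a
    return cx/1000,cy/1000,a,b,(t+90)%180-90   # t: angle of long side from world x
def big(mask,roi):
    x0,y0,x1,y1=roi; m=np.zeros(mask.shape,np.uint8); m[y0:y1,x0:x1]=mask[y0:y1,x0:x1]
    n,l,s,c=cv2.connectedComponentsWithStats(m)
    k=1+np.argmax(s[1:,4]); return l==k
E
python3 - <<'E'
from plant import imaging
from h import *
p=cv2.imread("pics/top0.png"); i=imaging.camera_info("top"); d=np.load("top0.npy")
b,g,r_=[p[...,k].astype(int) for k in range(3)]
for px in [(270,222),(330,260),(365,270),(268,229),(290,240),(375,250),(360,256),(198,247),(455,236),(466,258)]: print(px,p[px[1],px[0]],d[px[1],px[0]])
hsv=cv2.cvtColor(p,cv2.COLOR_BGR2HSV)
green=(g>140)&(g-r_>25)&(g-b>3)
grey=(abs(g-r_)<14)&(abs(g-b)<14)&(g>140)&(g<185)
blk=(p.max(2)<50)
for n,roi in dict(med=(245,205,315,265),lar=(330,215,410,285),sma=(440,230,495,270)).items():
    print(n,"pane",np.round(rect(big(green,roi),i,.012),4))
    x0,y0,x1,y1=roi; q=(x0+12,y0+10,x1-12 if n!='sma' else x1-7,y1-10)
    print(n,"block",np.round(rect(big(grey,q),i,.038),4)); print(n,"bar",np.round(rect(big(blk,q),i,.072),4))
print("mat",np.round(rect(big(p.max(2)<60,(165,225,230,270)),i,.004),4))
cap=big((r_>180)&(b<90),(375,150,402,180)); ys,xs=np.nonzero(cap); print("cap",ray((xs.mean(),ys.mean()),i,.031))
print("film",ray((355,160),i,.045))
E
```

```text
(270, 222) [162 153 152] 1.1981099
(330, 260) [73 89 42] 1.2196872
(365, 270) [158 168 122] 1.2056404
(268, 229) [35 35 33] 1.15446
(290, 240) [168 161 157] 1.1897246
(375, 250) [32 31 29] 1.1534183
(360, 256) [135 143 104] 1.210311
(198, 247) [30 29 29] 1.2244639
(455, 236) [85 92 73] 1.2332677
(466, 258) [161 152 151] 1.1831526
med pane [  0.5059   0.1429 106.7612  75.219   75.5888]
med block [ 0.5069  0.1417 77.1259 45.7941 76.2292]
med bar [ 0.5063  0.1406 63.5294 10.9365 76.19  ]
lar pane [ 4.681000e-01 -7.400000e-02  1.354971e+02  9.338950e+01 -7.174100e+01]
lar block [  0.4705  -0.0714  45.043   26.1871 -65.4595]
lar bar [  0.4701  -0.0701  37.2167  10.6366 -64.7635]
sma pane [  0.4801  -0.3044  81.7809  56.996  -82.2741]
sma block [  0.4771  -0.3025  60.6809  36.1425 -84.7344]
sma bar [  0.4767  -0.2996  53.5568  10.4343 -83.8071]
mat [  0.4712   0.3435 107.7275  80.0537  88.2929]
cap [[ 0.68381273 -0.11398562  0.031     ]]
film [[ 0.68881763 -0.03092728  0.045     ]]
```

```bash
cat > go.py <<'E'
import sys; import numpy as np
from scipy.spatial.transform import Rotation as Ro
from plant import status
def go(x,y,z,yaw):
    s=status.get_state(); R0=Ro.from_euler('xyz',s["eef_rot"],degrees=True); R=Ro.from_euler('xyz',[180,0,yaw],degrees=True)
    return np.r_[R0.inv().apply(np.array([x,y,z])-s["tcp_pos"])/.2,(R0.inv()*R).as_rotvec(degrees=True)/90]
if __name__=="__main__":
    s=status.get_state(); print(round(s["time_s"],2),s["tcp_pos"].round(4),s["eef_rot"].round(2),s["contact_force"].round(1),round(s["gripper_width"],4))
    for a in sys.argv[1:]: print(a,go(*map(float,a.split(','))).round(4).tolist())
E
python3 go.py .29,.48,.226,-60 .506,.1415,.2,-104
```

```text
0.15 [0.1837 0.6491 0.2259] [ 1.7993e+02 -1.0000e-02 -1.5810e+01] [ 0.3 -0.5 -0.2] 0.0875
.29,.48,.226,-60 [0.7416, 0.6689, 0.0002, 0.0007, -0.0004, 0.491]
.506,.1415,.2,-104 [2.2418, 2.003, 0.132, 0.0006, -0.0007, 0.9799]
```

>>> apply_moves --pt "0.2 0.18 0 0 0 0.12" --pt "0.45 0.4 0 0 0 0.24" --pt "0.7 0.65 0 0 0 0.36" --pt "0.8 0.72 0 0 0 0.48" --pt "0.8 0.72 0 0 0 0.52" --hand -1

```text
time_s: 0.78
tcp_pos: [0.2996, 0.4647, 0.2264]
eef_rot: [180.0, -0.0, -63.0]
contact_force: [-0.0, 0.6, 0.3]
gripper_width: 0.0877
```

```bash
python3 go.py  .41,.29,.21,-104 .506,.1415,.2,-104
```

```text
0.78 [0.2996 0.4647 0.2264] [ 1.7996e+02 -4.0000e-02 -6.2980e+01] [-0.   0.6  0.3] 0.0877
.41,.29,.21,-104 [1.0287, -0.0949, 0.0829, 0.0003, -0.0006, 0.4558]
.506,.1415,.2,-104 [1.9081, -0.1852, 0.1335, 0.0003, -0.0006, 0.4558]
```

>>> apply_moves --pt "0.3 -0.03 0.03 0 0 0.11" --pt "0.6 -0.05 0.06 0 0 0.22" --pt "0.85 -0.08 0.08 0 0 0.34" --pt "0.98 -0.09 0.08 0 0 0.456" --pt "0.98 -0.09 0.08 0 0 0.456"

```text
time_s: 1.4
tcp_pos: [0.4053, 0.2966, 0.2105]
eef_rot: [180.0, -0.1, -104.2]
contact_force: [0.4, 0.1, 0.1]
gripper_width: 0.0878
```

```bash
python3 go.py .506,.1415,.2,-104
```

```text
1.4 [0.4053 0.2966 0.2105] [ 1.7999e+02 -7.0000e-02 -1.0424e+02] [0.4 0.1 0.1] 0.0878
.506,.1415,.2,-104 [0.6277, -0.679, 0.053, 0.0001, -0.0008, -0.0027]
```

>>> apply_moves --pt "0.2 -0.22 0.05 0 0 0" --pt "0.4 -0.44 0.05 0 0 0" --pt "0.628 -0.679 0.053 0 0 0" --pt "0.628 -0.679 0.053 0 0 0" --pt "0.628 -0.679 0.053 0 0 0"

```text
time_s: 2.02
tcp_pos: [0.506, 0.1416, 0.1998]
eef_rot: [180.0, -0.1, -104.2]
contact_force: [-0.5, 0.8, 0.1]
gripper_width: 0.0876
```

```bash
python3 - <<'E'
from plant import imaging
import cv2,pickle
i=imaging.camera_info("wrist");p,d=imaging.capture("wrist");cv2.imwrite("pics/w1.png",p);pickle.dump(i,open("w1.pkl","wb"))
E
python3 go.py .506,.1415,.046,-104
```

```text
2.08 [0.5057 0.1422 0.1999] [ 1.7998e+02 -7.0000e-02 -1.0416e+02] [-0.4 -0.9  0.1] 0.0875
.506,.1415,.046,-104 [0.0021, -0.0025, 0.7695, 0.0003, -0.0008, -0.0018]
```

View pics/w1.png

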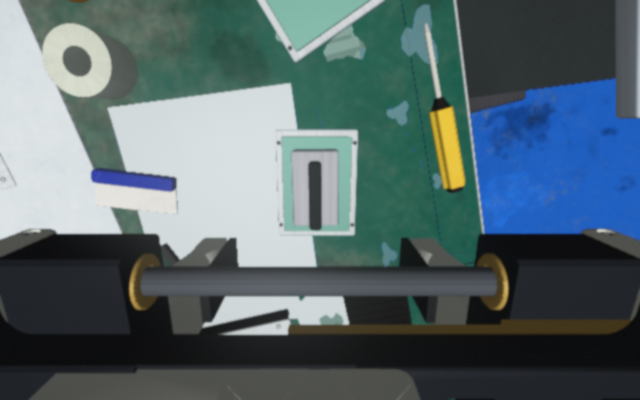

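```bash
cat > wm.py <<'E'
import sys,pickle
from h import *
def masks(p):
    b,g,r_=[p[...,k].astype(int) for k in range(3)]
    return (g>140)&(g-r_>25)&(g-b>3),(abs(g-r_)<18)&(abs(g-b)<18)&(g>120)&(g<190),(p.max(2)<50)
E
python3 - <<'E'
from wm import *
p=cv2.imread("pics/w1.png"); i=pickle.load(open("w1.pkl","rb"))
G,K,B=masks(p)
print(rect(big(G,(270,120,365,240)),i,.012)); print(rect(big(K,(285,145,345,230)),i,.038)); print(rect(big(B,(300,150,330,233)),i,.072))
G,K,B=masks(p)
E
```

```text
(0.5086601257324219, 0.14306170654296874, 105.58761596679688, 75.2544174194336, 75.81205749511719)
(0.5095680541992188, 0.1406170654296875, 79.41873931884766, 45.99897384643555, 76.70716857910156)Traceback (most recent call last):
  File "<stdin>", line 4, in <module>
  File "h.py", line 17, in big
    k=1+np.argmax(s[1:,4]); return l==k
        ~~~~~~~~~^^^^^^^^^
    return _wrapfunc(a, 'argmax', axis=axis, out=out, **kwds)
    return bound(*args, **kwds)
ValueError: attempt to get argmax of an empty sequence
```

>>> apply_moves --pt "0.002 0.004 0.2 0 0 -0.004" --pt "0.002 0.004 0.4 0 0 -0.004" --pt "0.002 0.004 0.6 0 0 -0.004" --pt "0.002 0.004 0.7 0 0 -0.004" --pt "0.002 0.004 0.77 0 0 -0.004" --pt "0.002 0.004 0.77 0 0 -0.004"

```text
time_s: 2.82
tcp_pos: [0.5042, 0.1426, 0.0454]
eef_rot: [179.9, -0.1, -103.7]
contact_force: [-0.1, 0.2, 0.8]
gripper_width: 0.0878
```

>>> apply_moves --pt "0 0 0 0 0 0" --pt "0 0 0 0 0 0" --pt "0 0 0 0 0 0" --pt "0 0 0 0 0 0" --pt "0 0 0 0 0 0" --pt "0 0 0 0 0 0" --hand 1 --grip_force 40

```text
time_s: 3.58
tcp_pos: [0.5041, 0.1425, 0.0454]
eef_rot: [179.9, -0.1, -103.7]
contact_force: [0.2, -0.4, -0.2]
gripper_width: 0.0334
```

```bash
python3 go.py .4712,.3435,.16,-91.7
```

```text
3.58 [0.5041 0.1425 0.0454] [ 1.7993e+02 -1.3000e-01 -1.0370e+02] [ 0.2 -0.4 -0.2] 0.0334
.4712,.3435,.16,-91.7 [-0.936, 0.3988, -0.5747, 0.001, -0.0014, -0.1333]
```

>>> apply_moves --pt "0 0 0 0 0 0" --pt "0 0 0 0 0 0" --pt "0 0 0 0 0 0" --pt "0 0 0 0 0 0" --pt "0 0 0 0 0 0"

```text
time_s: 4.2
tcp_pos: [0.5041, 0.1426, 0.0453]
eef_rot: [179.9, -0.1, -103.7]
contact_force: [2.2, -0.5, -1.0]
gripper_width: 0.0117
```

>>> apply_moves --pt "0 0 -0.05 0 0 0" --pt "0 0 -0.15 0 0 0" --pt "0 0 -0.3 0 0 0" --pt "0 0 -0.5 0 0 0" --pt "0 0 -0.6 0 0 0" --pt "0 0 -0.6 0 0 0"

```text
time_s: 4.95
tcp_pos: [0.5043, 0.143, 0.1665]
eef_rot: [180.0, -0.0, -103.7]
contact_force: [-0.7, -0.1, -6.3]
gripper_width: 0.0118
```

```bash
python3 - <<'E'
from plant import imaging
import cv2,pickle
i=imaging.camera_info("wrist");p,d=imaging.capture("wrist");cv2.imwrite("pics/w2.png",p);pickle.dump(i,open("w2.pkl","wb"))
E
python3 go.py .4712,.3435,.16,-91.7
```

```text
5.0 [0.5035 0.1426 0.165 ] [ 1.7987e+02 -1.1000e-01 -1.0373e+02] [ 0.1 -0.7 -7.3] 0.0116
.4712,.3435,.16,-91.7 [-0.9373, 0.3953, 0.0242, 0.0015, -0.0011, -0.1337]
```

View pics/w2.png

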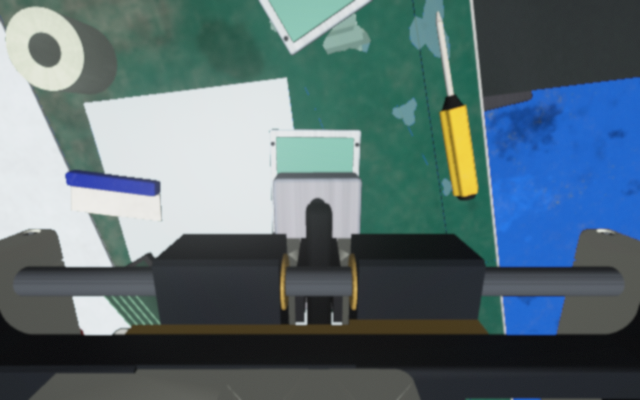

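>>> apply_moves --pt "-0.15 0.07 0 0 0 -0.02" --pt "-0.35 0.15 0 0 0 -0.05" --pt "-0.55 0.24 0 0 0 -0.08" --pt "-0.75 0.32 0 0 0 -0.11" --pt "-0.88 0.38 0.02 0 0 -0.133" --pt "-0.937 0.395 0.024 0 0 -0.133" --pt "-0.937 0.395 0.024 0 0 -0.133"

```text
time_s: 5.88
tcp_pos: [0.4705, 0.3432, 0.1584]
eef_rot: [179.7, -0.2, -91.7]
contact_force: [-0.3, 0.1, -6.4]
gripper_width: 0.0117
```

```bash
python3 go.py .4712,.3435,.038,-91.7
```

```text
5.88 [0.4705 0.3432 0.1584] [179.74  -0.22 -91.75] [-0.3  0.1 -6.4] 0.0117
.4712,.3435,.038,-91.7 [-0.004, -0.0062, 0.6019, 0.0029, -0.0024, -0.0005]
```

>>> apply_moves --pt "0 -0.004 0.15 0 0 0" --pt "0 -0.004 0.35 0 0 0" --pt "0 -0.004 0.5 0.002 -0.002 0" --pt "0 -0.004 0.56 0.002 -0.002 0" --pt "0 -0.004 0.585 0.002 -0.002 0" --pt "0 -0.004 0.595 0.002 -0.002 0" --pt "0 -0.004 0.602 0.002 -0.002 0" --pt "0 -0.004 0.606 0.002 -0.002 0"

```text
time_s: 6.88
tcp_pos: [0.471, 0.343, 0.0378]
eef_rot: [180.0, 0.0, -91.7]
contact_force: [-0.4, 0.4, -6.0]
gripper_width: 0.0116
```

```bash
python3 go.py .4712,.3435,.0374,-91.7
```

```text
6.88 [0.471  0.343  0.0378] [ 1.7996e+02  2.0000e-02 -9.1740e+01] [-0.4  0.4 -6. ] 0.0116
.4712,.3435,.0374,-91.7 [-0.0023, -0.001, 0.0022, 0.0004, 0.0002, -0.0004]
```

Still bearing the weight; a little further down in small steps.

>>> apply_moves --pt "0 0 0.004 0 0 0" --pt "0 0 0.008 0 0 0" --pt "0 0 0.008 0 0 0"

```text
time_s: 7.25
tcp_pos: [0.4714, 0.343, 0.0371]
eef_rot: [-180.0, 0.0, -91.7]
contact_force: [0.1, -3.4, 4.4]
gripper_width: 0.0117
```

Contact. Release, then rise.

>>> apply_moves --pt "0 0 0 0 0 0" --pt "0 0 0 0 0 0" --pt "0 0 0 0 0 0" --pt "0 0 0 0 0 0" --pt "0 0 0 0 0 0" --pt "0 0 0 0 0 0" --pt "0 0 0 0 0 0" --hand -0.3

```text
time_s: 8.12
tcp_pos: [0.4714, 0.343, 0.0371]
eef_rot: [-180.0, 0.0, -91.7]
contact_force: [0.2, -0.3, -0.1]
gripper_width: 0.0569
```

>>> apply_moves --pt "0 0 -0.15 0 0 0" --pt "0 0 -0.4 0 0 0" --pt "0 0 -0.6 0 0 0" --pt "0 0 -0.8 0 0 0" --pt "0 0 -0.8 0 0 0"

```text
time_s: 8.75
tcp_pos: [0.4728, 0.3443, 0.201]
eef_rot: [-179.7, 0.3, -91.7]
contact_force: [0.4, -0.3, -1.1]
gripper_width: 0.057
```

```bash
python3 - <<'E'
from plant import imaging
import cv2,pickle
i=imaging.camera_info("wrist");p,d=imaging.capture("wrist");cv2.imwrite("pics/w3.png",p);pickle.dump(i,open("w3.pkl","wb"))
E
python3 go.py .48,.15,.2,-91.7 .4765,-.301,.2,-84.5
```

```text
8.8 [0.4718 0.3435 0.1988] [-179.88    0.2   -91.72] [-0.1 -0.9 -0.6] 0.057
.48,.15,.2,-91.7 [0.966, -0.07, -0.0094, -0.0013, 0.0022, -0.0002]
.4765,-.301,.2,-84.5 [3.2205, -0.1202, -0.017, -0.0014, 0.0021, -0.0802]
```

View pics/w3.png

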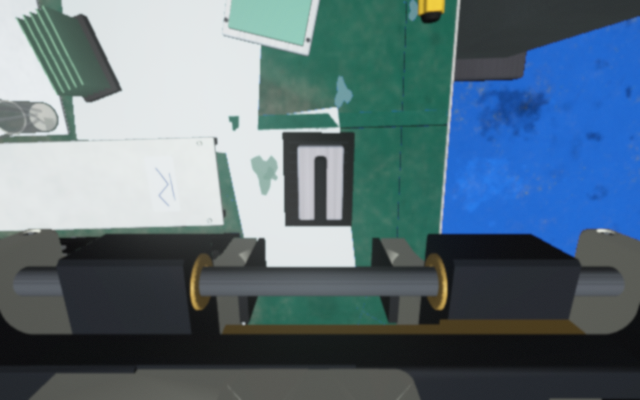

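>>> apply_moves --pt "0.3 -0.02 0 0 0 0" --pt "0.6 -0.04 0 0 0 0" --pt "0.9 -0.05 0 0 0 0" --pt "1.0 -0.06 0 0 0 0"

```text
time_s: 9.3
tcp_pos: [0.4767, 0.1403, 0.1972]
eef_rot: [-180.0, 0.1, -91.8]
contact_force: [0.3, 1.0, -0.3]
gripper_width: 0.0568
```

>>> apply_moves --pt "0.3 0 0 0 0 0" --pt "0.6 0 0 0 0 0" --pt "0.9 0 0 0 0 0" --pt "1.0 0 0 0 0 0"

```text
time_s: 9.8
tcp_pos: [0.4694, -0.062, 0.1958]
eef_rot: [179.9, 0.1, -92.0]
contact_force: [0.3, 0.2, 0.2]
gripper_width: 0.0572
```

>>> apply_moves --pt "0.3 0 0 0 0 0" --pt "0.6 0 0 0 0 0" --pt "0.9 0 0 0 0 0" --pt "1.0 0 0 0 0 0"

```text
time_s: 10.3
tcp_pos: [0.4618, -0.2645, 0.194]
eef_rot: [179.8, 0.1, -92.1]
contact_force: [-0.2, 0.1, 0.3]
gripper_width: 0.0569
```

```bash
python3 go.py .4768,-.301,.2,-84.5
```

```text
10.3 [ 0.4618 -0.2645  0.194 ] [ 1.7982e+02  1.4000e-01 -9.2150e+01] [-0.2  0.1  0.3] 0.0569
.4768,-.301,.2,-84.5 [0.1797, -0.0819, -0.0308, 0.0019, 0.0017, -0.085]
```

>>> apply_moves --pt "0.18 -0.082 -0.031 0.002 0.002 -0.085" --pt "0.18 -0.082 -0.031 0.002 0.002 -0.085" --pt "0.18 -0.082 -0.031 0.002 0.002 -0.085"

```text
time_s: 10.68
tcp_pos: [0.4764, -0.3007, 0.1989]
eef_rot: [179.9, 0.0, -84.6]
contact_force: [0.6, -0.2, 0.1]
gripper_width: 0.0572
```

```bash
python3 - <<'E'
from plant import imaging
import cv2,pickle
i=imaging.camera_info("wrist");p,d=imaging.capture("wrist");cv2.imwrite("pics/w4.png",p);pickle.dump(i,open("w4.pkl","wb"))
from wm import *
G,K,B=masks(p)
for m,z,roi in ((G,.012,(250,110,385,240)),(K,.038,(280,145,350,230))):
  try: print(rect(big(m,roi),i,z))
  except Exception as e: print(e)
E
python3 go.py .4768,-.301,.0455,-84.5
```

```text
(0.47856533813476565, -0.315292724609375, 150.6522979736328, 126.885498046875, 5.445145130157471)
(0.479809326171875, -0.2960668029785156, 57.35131072998047, 13.357397079467773, -84.42735147476196)
10.72 [ 0.4765 -0.3004  0.1992] [ 1.7993e+02  1.0000e-02 -8.4540e+01] [ 0.1  0.3 -0.5] 0.0568
.4768,-.301,.0455,-84.5 [0.0033, -0.0023, 0.7686, 0.0007, 0.0002, -0.0004]
```

View pics/w4.png

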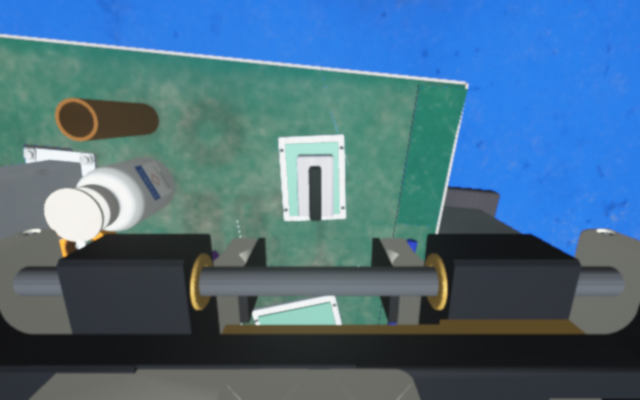

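Run:
```python
from wm import *
p=cv2.imread("pics/w4.png"); i=pickle.load(open("w4.pkl","rb"))
print(p[170,292],p[160,315],p[190,302],p[200,315])
b,g,r_=[p[...,k].astype(int) for k in range(3)]
G=(g>130)&(g-r_>25)&(g-b>3)
print(rect(big(G,(278,135,348,222)),i,.012)); K=(abs(g-r_)<18)&(abs(g-b)<18)&(g>120)&(g<205)
print(rect(big(K,(290,148,341,218)),i,.038)); print(rect(big(p.max(2)<60,(305,160,326,221)),i,.072))
cv2.imwrite("pics/w4z.png",cv2.resize(p[125:230,265:365],(800,840))[:600])
```

```text
[216 229 174] [232 228 227] [230 227 226] [65 66 57]
(0.48290615844726564, -0.3046140747070312, 80.90519714355469, 57.41826248168945, -82.43840742111206)
(0.48002587890625, -0.2971683044433594, 55.10986328125, 13.715434074401855, -84.57387685775757)Traceback (most recent call last):
  File "<stdin>", line 7, in <module>
  File "h.py", line 17, in big
    k=1+np.argmax(s[1:,4]); return l==k
        ~~~~~~~~~^^^^^^^^^
    return _wrapfunc(a, 'argmax', axis=axis, out=out, **kwds)
    return bound(*args, **kwds)
ValueError: attempt to get argmax of an empty sequence
```

>>> apply_moves --pt "0.003 -0.006 0.2 0 0 0" --pt "0.003 -0.008 0.4 0 0 0" --pt "0.003 -0.009 0.6 0 0 0" --pt "0.003 -0.009 0.7 0 0 0" --pt "0.003 -0.009 0.769 0 0 0" --pt "0.003 -0.009 0.769 0 0 0"

```text
time_s: 11.48
tcp_pos: [0.4778, -0.3002, 0.0449]
eef_rot: [179.9, 0.0, -84.5]
contact_force: [-0.3, -0.4, 0.4]
gripper_width: 0.0568
```

>>> apply_moves --pt "0 0 0 0 0 0" --pt "0 0 0 0 0 0" --pt "0 0 0 0 0 0" --pt "0 0 0 0 0 0" --pt "0 0 0 0 0 0" --pt "0 0 0 0 0 0" --pt "0 0 0 0 0 0" --pt "0 0 0 0 0 0" --hand 1

```text
time_s: 12.48
tcp_pos: [0.4779, -0.3002, 0.0449]
eef_rot: [179.9, 0.0, -84.5]
contact_force: [0.9, 0.8, 0.5]
gripper_width: 0.0114
```

>>> apply_moves --pt "0 0 -0.05 0 0 0" --pt "0 0 -0.15 0 0 0" --pt "0 0 -0.3 0 0 0" --pt "0 0 -0.5 0 0 0" --pt "0 0 -0.7 0 0 0" --pt "0 0 -0.7 0 0 0"

```text
time_s: 13.22
tcp_pos: [0.4797, -0.3009, 0.1887]
eef_rot: [-179.8, -0.1, -84.5]
contact_force: [0.3, -0.1, -3.4]
gripper_width: 0.0113
```

```bash
python3 go.py .50,-.1,.185,-90 .5073,.143,.185,-104.3
```

```text
13.22 [ 0.4797 -0.3009  0.1887] [-1.7981e+02 -1.1000e-01 -8.4490e+01] [ 0.3 -0.1 -3.4] 0.0113
.50,-.1,.185,-90 [-0.9902, -0.1971, 0.0175, -0.0021, -0.0011, 0.0612]
.5073,.143,.185,-104.3 [-2.1961, -0.3501, 0.0158, -0.0023, -0.0008, 0.2201]
```

>>> apply_moves --pt "-0.15 -0.03 0 0 0 0.01" --pt "-0.35 -0.07 0.01 0 0 0.02" --pt "-0.6 -0.12 0.015 0 0 0.04" --pt "-0.85 -0.17 0.018 0 0 0.06" --pt "-0.99 -0.197 0.018 0 0 0.06"

```text
time_s: 13.85
tcp_pos: [0.4989, -0.098, 0.184]
eef_rot: [-179.9, -0.1, -89.9]
contact_force: [0.2, -0.0, -3.1]
gripper_width: 0.0114
```

```bash
python3 go.py .506,.05,.18,-100 .5073,.144,.18,-104.3
```

```text
13.85 [ 0.4989 -0.098   0.184 ] [-1.7992e+02 -7.0000e-02 -8.9860e+01] [ 0.2 -0.  -3.1] 0.0114
.506,.05,.18,-100 [-0.74, -0.0373, 0.0192, -0.001, -0.0006, 0.1127]
.5073,.144,.18,-104.3 [-1.21, -0.045, 0.0187, -0.001, -0.0006, 0.1605]
```

>>> apply_moves --pt "-0.2 -0.01 0.01 0 0 0.04" --pt "-0.4 -0.02 0.02 0 0 0.08" --pt "-0.65 -0.035 0.02 0 0 0.12" --pt "-0.9 -0.04 0.02 0 0 0.16" --pt "-0.98 -0.045 0.019 0 0 0.16"

```text
time_s: 14.48
tcp_pos: [0.5066, 0.1, 0.1791]
eef_rot: [-180.0, -0.1, -104.2]
contact_force: [-0.2, -1.2, -3.4]
gripper_width: 0.0117
```

```bash
python3 go.py .5073,.144,.18,-104.3
```

```text
14.47 [0.5066 0.1    0.1791] [-1.7999e+02 -9.0000e-02 -1.0418e+02] [-0.2 -1.2 -3.4] 0.0117
.5073,.144,.18,-104.3 [-0.214, 0.0502, -0.0049, -0.0002, -0.001, 0.0014]
```

>>> apply_moves --pt "-0.15 0.03 0 0 0 0" --pt "-0.214 0.05 0 0 -0.001 0.001" --pt "-0.214 0.05 0.1 0 -0.001 0.001" --pt "-0.214 0.05 0.3 0 -0.001 0.001" --pt "-0.214 0.05 0.5 0 -0.001 0.001" --pt "-0.214 0.05 0.6 0 -0.001 0.001" --pt "-0.214 0.05 0.64 0 -0.001 0.001" --pt "-0.214 0.05 0.655 0 -0.001 0.001" --pt "-0.214 0.05 0.66 0 -0.001 0.001"

```text
time_s: 15.6
tcp_pos: [0.5078, 0.1439, 0.0477]
eef_rot: [-179.9, 0.1, -104.3]
contact_force: [-0.2, 0.4, -3.5]
gripper_width: 0.0114
```

>>> apply_moves --pt "0 0 0.004 0 0 0" --pt "0 0 0.007 0 0 0" --pt "0 0 0.007 0 0 0"

```text
time_s: 15.98
tcp_pos: [0.5079, 0.144, 0.0465]
eef_rot: [-179.9, 0.1, -104.3]
contact_force: [0.1, 0.2, -3.1]
gripper_width: 0.0117
```

>>> apply_moves --pt "0 0 0.005 0 0 0" --pt "0 0 0.009 0 0 0" --pt "0 0 0.009 0 0 0"

```text
time_s: 16.35
tcp_pos: [0.508, 0.1441, 0.0449]
eef_rot: [-179.9, 0.1, -104.3]
contact_force: [-0.5, -0.3, -0.1]
gripper_width: 0.0115
```

Load transferred to the panel. Release and rise.

>>> apply_moves --pt "0 0 0 0 0 0" --pt "0 0 0 0 0 0" --pt "0 0 0 0 0 0" --pt "0 0 0 0 0 0" --pt "0 0 0 0 0 0" --pt "0 0 0 0 0 0" --pt "0 0 0 0 0 0" --hand -0.3

```text
time_s: 17.23
tcp_pos: [0.508, 0.1441, 0.0449]
eef_rot: [-179.9, 0.1, -104.3]
contact_force: [0.0, 0.6, 0.2]
gripper_width: 0.057
```

>>> apply_moves --pt "0 0 -0.15 0 0 0" --pt "0 0 -0.4 0 0 0" --pt "0 0 -0.6 0 0 0" --pt "0 0 -0.78 0 0 0" --pt "0 0 -0.78 0 0 0"

```text
time_s: 17.85
tcp_pos: [0.5093, 0.1448, 0.2041]
eef_rot: [-179.7, 0.3, -104.2]
contact_force: [-0.3, 0.1, 0.6]
gripper_width: 0.0573
```

```bash
python3 - <<'E'
from plant import imaging
import cv2,pickle
i=imaging.camera_info("wrist");p,d=imaging.capture("wrist");cv2.imwrite("pics/w5.png",p);pickle.dump(i,open("w5.pkl","wb"))
E
python3 go.py .4715,-.0705,.2,-65 .50,-.04,.2,-80
```

```text
17.9 [0.5082 0.1443 0.2022] [-179.81    0.21 -104.26] [ 0.1  0.4 -0.3] 0.057
.4715,-.0705,.2,-65 [1.0862, -0.0866, 0.0071, -0.0028, 0.0015, -0.4362]
.50,-.04,.2,-80 [0.9033, -0.1871, 0.0081, -0.0026, 0.0018, -0.2696]
```

View pics/w5.png

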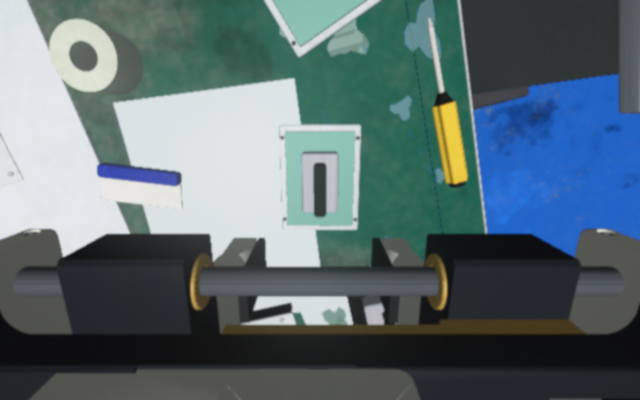

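```bash
python3 - <<'E'
from wm import *
p=cv2.imread("pics/w5.png"); i=pickle.load(open("w5.pkl","rb"))
b,g,r_=[p[...,k].astype(int) for k in range(3)]
G=(g>130)&(g-r_>25)&(g-b>3)
print(rect(big(G,(275,120,365,235)),i,.012)); K=((abs(g-r_)<18)&(abs(g-b)<18)&(g>120)&(g<240))
print(rect(big(K,(294,145,346,222)),i,.038))
E
python3 go.py .4715,-.045,.2,-65
```

```text
(0.5087246704101562, 0.1428782958984375, 107.24534606933594, 75.2434310913086, 75.67262268066406)
(0.5080338134765625, 0.14077273559570314, 64.02771759033203, 36.35748291015625, 76.70748901367188)
17.9 [0.5082 0.1443 0.2022] [-179.81    0.21 -104.26] [ 0.1  0.4 -0.3] 0.057
.4715,-.045,.2,-65 [0.9626, -0.0552, 0.0074, -0.0028, 0.0015, -0.4362]
```

>>> apply_moves --pt "0.3 -0.03 0.01 0 0 -0.11" --pt "0.6 -0.06 0.01 0 0 -0.22" --pt "0.9 -0.08 0.01 0 0 -0.33" --pt "1.0 -0.09 0.01 -0.003 0.002 -0.436" --pt "1.0 -0.09 0.01 -0.003 0.002 -0.436"

```text
time_s: 18.52
tcp_pos: [0.4754, -0.0554, 0.1984]
eef_rot: [179.9, -0.0, -65.2]
contact_force: [0.4, -0.3, -0.6]
gripper_width: 0.0568
```

```bash
python3 go.py .4715,-.0705,.2,-65
```

```text
18.52 [ 0.4754 -0.0554  0.1984] [ 1.7987e+02 -1.0000e-02 -6.5150e+01] [ 0.4 -0.3 -0.6] 0.0568
.4715,-.0705,.2,-65 [0.0605, 0.0495, -0.0078, 0.0015, -0.0001, -0.0017]
```

>>> apply_moves --pt "0.06 0.045 -0.008 0.001 0 0" --pt "0.06 0.045 -0.008 0.001 0 0"

```text
time_s: 18.77
tcp_pos: [0.4719, -0.0703, 0.1996]
eef_rot: [179.9, 0.0, -65.3]
contact_force: [0.4, -0.4, 0.2]
gripper_width: 0.057
```

```bash
python3 - <<'E'
from plant import imaging
import cv2,pickle
i=imaging.camera_info("wrist");p,d=imaging.capture("wrist");cv2.imwrite("pics/w6.png",p);pickle.dump(i,open("w6.pkl","wb"))
from h import *
b,g,r_=[p[...,k].astype(int) for k in range(3)]
G=(g>125)&(g-r_>25)&(g-b>3)
print(rect(big(G,(230,60,410,265)),i,.012)); K=((abs(g-r_)<18)&(abs(g-b)<18)&(g>120)&(g<240))
print(rect(big(K,(290,145,350,225)),i,.038))
E
python3 go.py .4725,-.0715,.0455,-65
```

```text
(0.4712554016113281, -0.0740946044921875, 135.2222137451172, 93.60157775878906, -71.75827407836914)
(0.47408966064453123, -0.07174314880371094, 46.336097717285156, 25.203704833984375, -65.26359939575195)
18.82 [ 0.4721 -0.07    0.1997] [179.93   0.   -65.25] [ 0.  -0.3  0.5] 0.0568
.4725,-.0715,.0455,-65 [0.0078, 0.0007, 0.7711, 0.0008, 0.0001, -0.0027]
```

View pics/w6.png

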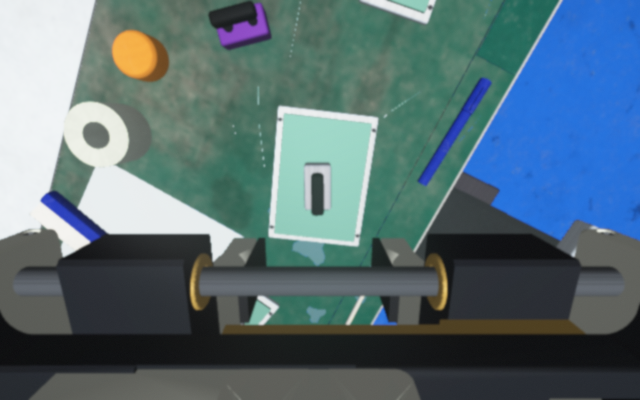

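Small weight (317,188) is aligned between the jaws; measured (0.474, -0.072). Descend and grip.

>>> apply_moves --pt "0.01 -0.004 0.2 0 0 0" --pt "0.012 -0.004 0.4 0 0 0" --pt "0.012 -0.004 0.6 0 0 0" --pt "0.012 -0.004 0.7 0 0 0" --pt "0.012 -0.004 0.772 0 0 0" --pt "0.012 -0.004 0.772 0 0 0"

```text
time_s: 19.58
tcp_pos: [0.4733, -0.0717, 0.0446]
eef_rot: [179.8, 0.0, -65.2]
contact_force: [-0.1, 0.3, 0.3]
gripper_width: 0.0571
```

>>> apply_moves --pt "0 0 0 0 0 0" --pt "0 0 0 0 0 0" --pt "0 0 0 0 0 0" --pt "0 0 0 0 0 0" --pt "0 0 0 0 0 0" --pt "0 0 0 0 0 0" --pt "0 0 0 0 0 0" --pt "0 0 0 0 0 0" --hand 1

```text
time_s: 20.58
tcp_pos: [0.4734, -0.0717, 0.0447]
eef_rot: [179.8, 0.0, -65.2]
contact_force: [-1.1, -0.2, 2.8]
gripper_width: 0.0121
```

>>> apply_moves --pt "0 0 -0.05 0 0 0" --pt "0 0 -0.15 0 0 0" --pt "0 0 -0.3 0 0 0" --pt "0 0 -0.5 0 0 0" --pt "0 0 -0.6 0 0 0" --pt "0 0 -0.6 0 0 0"

```text
time_s: 21.32
tcp_pos: [0.4745, -0.0713, 0.1665]
eef_rot: [-180.0, -0.0, -65.2]
contact_force: [-1.0, 0.2, -2.0]
gripper_width: 0.0119
```

```bash
python3 go.py .4825,-.3045,.165,-82.3 .4785,-.255,.165,-82.3
```

```text
21.32 [ 0.4745 -0.0713  0.1665] [-1.7996e+02 -2.0000e-02 -6.5240e+01] [-1.   0.2 -2. ] 0.0119
.4825,-.3045,.165,-82.3 [1.0753, 0.452, 0.0073, -0.0004, -0.0001, 0.1896]
.4785,-.255,.165,-82.3 [0.8422, 0.3665, 0.0073, -0.0004, -0.0001, 0.1896]
```

>>> apply_moves --pt "0.15 0.06 0 0 0 0.03" --pt "0.35 0.15 0 0 0 0.08" --pt "0.6 0.26 0 0 0 0.13" --pt "0.8 0.35 0 0 0 0.19" --pt "0.95 0.4 0 0 0 0.19" --pt "0.95 0.4 0 0 0 0.19"

```text
time_s: 22.08
tcp_pos: [0.4805, -0.279, 0.1645]
eef_rot: [179.9, 0.1, -82.5]
contact_force: [-0.0, 1.0, -1.9]
gripper_width: 0.0114
```

```bash
python3 go.py .4827,-.304,.0446,-82.3
```

```text
22.07 [ 0.4805 -0.279   0.1645] [ 1.7988e+02  6.0000e-02 -8.2510e+01] [-0.   1.  -1.9] 0.0114
.4827,-.304,.0446,-82.3 [0.1262, 0.0039, 0.5995, 0.0013, 0.0007, -0.0023]
```

>>> apply_moves --pt "0.07 0.004 0 0.001 0.001 0" --pt "0.126 0.004 0 0.001 0.001 0" --pt "0.126 0.004 0.1 0.001 0.001 0" --pt "0.126 0.004 0.3 0.001 0.001 0" --pt "0.126 0.004 0.45 0.001 0.001 0" --pt "0.126 0.004 0.54 0.001 0.001 0" --pt "0.126 0.004 0.575 0.001 0.001 0" --pt "0.126 0.004 0.59 0.001 0.001 0" --pt "0.126 0.004 0.59 0.001 0.001 0"

```text
time_s: 23.2
tcp_pos: [0.4831, -0.3041, 0.0471]
eef_rot: [-180.0, -0.1, -82.5]
contact_force: [-0.3, 0.2, -1.8]
gripper_width: 0.012
```

>>> apply_moves --pt "0 0 0.004 0 0 0" --pt "0 0 0.006 0 0 0" --pt "0 0 0.006 0 0 0"

```text
time_s: 23.58
tcp_pos: [0.4832, -0.3041, 0.0461]
eef_rot: [-180.0, -0.1, -82.5]
contact_force: [0.2, -0.1, -2.1]
gripper_width: 0.0113
```

>>> apply_moves --pt "0 0 0.004 0 0 0" --pt "0 0 0.008 0 0 0" --pt "0 0 0.008 0 0 0"

```text
time_s: 23.95
tcp_pos: [0.4834, -0.3042, 0.0448]
eef_rot: [-179.9, -0.1, -82.5]
contact_force: [-0.3, 0.3, 1.8]
gripper_width: 0.0117
```

>>> apply_moves --pt "0 0 0 0 0 0" --pt "0 0 0 0 0 0" --pt "0 0 0 0 0 0" --pt "0 0 0 0 0 0" --pt "0 0 0 0 0 0" --pt "0 0 0 0 0 0" --pt "0 0 0 0 0 0" --hand -0.3

```text
time_s: 24.82
tcp_pos: [0.4834, -0.3042, 0.0448]
eef_rot: [-179.9, -0.1, -82.5]
contact_force: [-0.3, 0.4, 0.0]
gripper_width: 0.0569
```

>>> apply_moves --pt "0 0 -0.15 0 0 0" --pt "0 0 -0.4 0 0 0" --pt "0 0 -0.6 0 0 0" --pt "0 0 -0.78 0 0 0" --pt "0 0 -0.78 0 0 0"

```text
time_s: 25.45
tcp_pos: [0.4849, -0.3047, 0.2042]
eef_rot: [-179.6, -0.2, -82.5]
contact_force: [-0.1, 0.2, -0.6]
gripper_width: 0.0572
```

```bash
python3 - <<'E'
from plant import imaging
import cv2,pickle
i=imaging.camera_info("wrist");p,d=imaging.capture("wrist");cv2.imwrite("pics/w7.png",p);pickle.dump(i,open("w7.pkl","wb"))
from h import *
b,g,r_=[p[...,k].astype(int) for k in range(3)]
G=(g>130)&(g-r_>25)&(g-b>3)
print(rect(big(G,(275,125,355,230)),i,.012)); K=((abs(g-r_)<18)&(abs(g-b)<18)&(g>120)&(g<250))
print(rect(big(K,(294,145,342,218)),i,.038))
E
python3 go.py .475,-.11,.2,-84 .473,.345,.2,-91.7
```

```text
(0.4915250244140625, -0.3084222412109375, 118.36923217773438, 92.60706329345703, -82.30853414535522)
(0.483813720703125, -0.304533203125, 47.33713912963867, 26.09650421142578, -81.73903751373291)
25.5 [ 0.4839 -0.3041  0.2022] [-1.7978e+02 -1.3000e-01 -8.2480e+01] [-0.4  0.9 -0.9] 0.0571
.475,-.11,.2,-84 [-0.9681, -0.083, 0.0089, -0.0025, -0.0015, 0.0168]
.473,.345,.2,-91.7 [-3.2248, -0.3706, 0.0048, -0.0026, -0.0013, 0.1024]
```

View pics/w7.png

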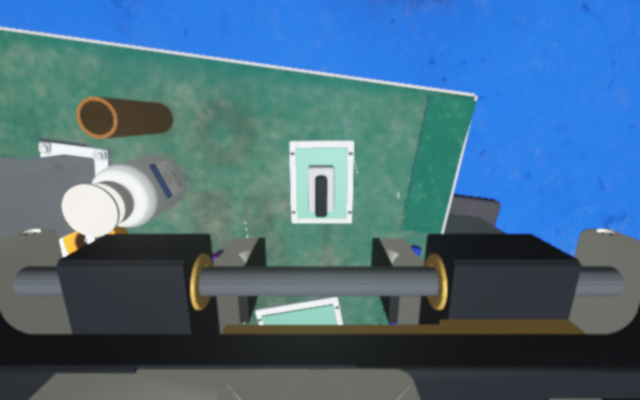

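>>> apply_moves --pt "-0.3 -0.03 0 0 0 0.01" --pt "-0.6 -0.06 0.005 0 0 0.03" --pt "-0.9 -0.09 0.008 0 0 0.04" --pt "-1.0 -0.1 0.008 -0.002 -0.001 0.05"

```text
time_s: 26.0
tcp_pos: [0.4765, -0.1007, 0.1992]
eef_rot: [180.0, -0.0, -86.9]
contact_force: [-0.1, -0.8, 0.9]
gripper_width: 0.057
```

>>> apply_moves --pt "-0.3 -0.03 0 0 0 0.01" --pt "-0.6 -0.06 0 0 0 0.03" --pt "-0.9 -0.08 0 0 0 0.04" --pt "-1.0 -0.08 0 0 0 0.05"

```text
time_s: 26.5
tcp_pos: [0.4809, 0.1025, 0.1979]
eef_rot: [179.9, -0.1, -91.2]
contact_force: [0.1, -0.7, -0.2]
gripper_width: 0.057
```

>>> apply_moves --pt "-0.3 0 0 0 0 0" --pt "-0.6 0 0 0 0 0" --pt "-0.9 0 0 0 0 0" --pt "-1.0 0 0 0 0 0"

```text
time_s: 27.0
tcp_pos: [0.4845, 0.305, 0.196]
eef_rot: [179.8, -0.1, -91.1]
contact_force: [0.3, 0.0, -0.2]
gripper_width: 0.0568
```

```bash
python3 go.py .4715,.343,.2,-91.7
```

```text
27.0 [0.4845 0.305  0.196 ] [ 1.7978e+02 -1.5000e-01 -9.1120e+01] [ 0.3  0.  -0.2] 0.0568
.4715,.343,.2,-91.7 [-0.1885, 0.0688, -0.0204, 0.0024, -0.0017, 0.0065]
```

>>> apply_moves --pt "-0.189 0.069 -0.02 0.002 -0.002 0.006" --pt "-0.189 0.069 -0.02 0.002 -0.002 0.006" --pt "-0.189 0.069 -0.02 0.002 -0.002 0.006"

```text
time_s: 27.38
tcp_pos: [0.4711, 0.3423, 0.199]
eef_rot: [179.9, -0.1, -91.6]
contact_force: [-0.2, -0.3, 0.0]
gripper_width: 0.0571
```

```bash
python3 - <<'E'
from h import *
import pickle
p=cv2.imread("pics/w3.png"); i=pickle.load(open("w3.pkl","rb"))
b,g,r_=[p[...,k].astype(int) for k in range(3)]
K=((abs(g-r_)<22)&(abs(g-b)<22)&(g>110)&(g<250))
print(rect(big(K,(290,138,349,226)),i,.030))
E
python3 go.py .4715,.3425,.0374,-91.7
```

```text
(0.47205294799804687, 0.3422427978515625, 78.79962158203125, 48.075172424316406, 88.35504913330078)
27.38 [0.4711 0.3423 0.199 ] [ 1.799e+02 -5.000e-02 -9.164e+01] [-0.2 -0.3  0. ] 0.0571
.4715,.3425,.0374,-91.7 [-0.0016, -0.0037, 0.8081, 0.0011, -0.0006, 0.0006]
```

>>> apply_moves --pt "0 -0.003 0.2 0 0 0" --pt "0 -0.003 0.4 0 0 0" --pt "0 -0.003 0.6 0.001 0 0" --pt "0 -0.003 0.72 0.001 0 0" --pt "0 -0.003 0.806 0.001 0 0" --pt "0 -0.003 0.806 0.001 0 0"

```text
time_s: 28.12
tcp_pos: [0.4709, 0.34, 0.0364]
eef_rot: [179.9, -0.2, -91.7]
contact_force: [-0.4, -0.3, 0.6]
gripper_width: 0.0568
```

>>> apply_moves --pt "0 0 0 0 0 0" --pt "0 0 0 0 0 0" --pt "0 0 0 0 0 0" --pt "0 0 0 0 0 0" --pt "0 0 0 0 0 0" --pt "0 0 0 0 0 0" --pt "0 0 0 0 0 0" --pt "0 0 0 0 0 0" --hand 1

```text
time_s: 29.12
tcp_pos: [0.4711, 0.3402, 0.0365]
eef_rot: [179.9, -0.2, -91.7]
contact_force: [0.5, -0.4, 0.6]
gripper_width: 0.0114
```

>>> apply_moves --pt "0 0 -0.05 0 0 0" --pt "0 0 -0.15 0 0 0" --pt "0 0 -0.3 0 0 0" --pt "0 0 -0.5 0 0 0" --pt "0 0 -0.7 0 0 0" --pt "0 0 -0.75 0 0 0" --pt "0 0 -0.75 0 0 0"

```text
time_s: 30.0
tcp_pos: [0.4707, 0.3404, 0.1858]
eef_rot: [179.8, -0.2, -91.7]
contact_force: [0.1, 0.4, -7.0]
gripper_width: 0.0118
```

```bash
python3 go.py .475,.145,.185,-85 .471,-.074,.185,-71.8
```

```text
30.0 [0.4707 0.3404 0.1858] [179.82  -0.2  -91.75] [ 0.1  0.4 -7. ] 0.0118
.475,.145,.185,-85 [0.9758, -0.0513, 0.007, 0.0021, -0.0021, -0.075]
.471,-.074,.185,-71.8 [2.0709, -0.0647, 0.0107, 0.0023, -0.0018, -0.2217]
```

>>> apply_moves --pt "0.15 -0.01 0 0 0 -0.01" --pt "0.35 -0.02 0 0 0 -0.02" --pt "0.6 -0.03 0 0 0 -0.05" --pt "0.85 -0.05 0 0.001 -0.001 -0.075" --pt "1.0 -0.05 0 0.002 -0.002 -0.075"

```text
time_s: 30.62
tcp_pos: [0.4728, 0.1374, 0.1839]
eef_rot: [179.7, -0.1, -85.0]
contact_force: [1.0, 0.1, -6.7]
gripper_width: 0.0116
```

```bash
python3 go.py .4715,-.04,.18,-71.8 .4715,-.076,.18,-71.8
```

```text
30.62 [0.4728 0.1374 0.1839] [ 1.7975e+02 -1.1000e-01 -8.5050e+01] [ 1.   0.1 -6.7] 0.0116
.4715,-.04,.18,-71.8 [0.8828, 0.083, 0.0217, 0.0029, -0.0009, -0.1472]
.4715,-.076,.18,-71.8 [1.0622, 0.0985, 0.0221, 0.0029, -0.0009, -0.1472]
```

>>> apply_moves --pt "0.2 0.02 0 0 0 -0.03" --pt "0.45 0.04 0 0 0 -0.07" --pt "0.7 0.06 0.01 0.001 0 -0.11" --pt "0.9 0.09 0.02 0.003 -0.001 -0.147" --pt "1.0 0.095 0.02 0.003 -0.001 -0.147" --pt "1.0 0.095 0.02 0.003 -0.001 -0.147"

```text
time_s: 31.38
tcp_pos: [0.4694, -0.065, 0.1782]
eef_rot: [179.8, 0.0, -72.0]
contact_force: [0.0, -0.1, -7.2]
gripper_width: 0.0115
```

```bash
python3 go.py .4715,-.076,.0445,-71.8
```

```text
31.38 [ 0.4694 -0.065   0.1782] [ 1.7977e+02  5.0000e-02 -7.1980e+01] [ 0.  -0.1 -7.2] 0.0115
.4715,-.076,.0445,-71.8 [0.0563, 0.0045, 0.6683, 0.0026, 0.0005, -0.002]
```

>>> apply_moves --pt "0.056 0.004 0 0.003 0 -0.002" --pt "0.056 0.004 0.1 0.003 0 -0.002" --pt "0.056 0.004 0.3 0.003 0 -0.002" --pt "0.056 0.004 0.5 0.003 0 -0.002" --pt "0.056 0.004 0.6 0.003 0 -0.002" --pt "0.056 0.004 0.64 0.003 0 -0.002" --pt "0.056 0.004 0.655 0.003 0 -0.002" --pt "0.056 0.004 0.66 0.003 0 -0.002" --pt "0.056 0.004 0.66 0.003 0 -0.002"

```text
time_s: 32.5
tcp_pos: [0.4721, -0.0758, 0.0468]
eef_rot: [-179.9, 0.0, -71.8]
contact_force: [-0.3, 0.3, -6.3]
gripper_width: 0.0115
```

>>> apply_moves --pt "0 0 0.003 0 0 0" --pt "0 0 0.006 0 0 0" --pt "0 0 0.006 0 0 0"

```text
time_s: 32.88
tcp_pos: [0.4721, -0.0758, 0.0457]
eef_rot: [-179.9, 0.0, -71.8]
contact_force: [-0.5, -0.1, -7.1]
gripper_width: 0.0114
```

>>> apply_moves --pt "0 0 0.004 0 0 0" --pt "0 0 0.007 0 0 0" --pt "0 0 0.007 0 0 0"

```text
time_s: 33.25
tcp_pos: [0.4724, -0.0757, 0.0446]
eef_rot: [-179.8, 0.0, -71.8]
contact_force: [-0.8, 1.7, -0.9]
gripper_width: 0.0114
```

>>> apply_moves --pt "0 0 0.001 0 0 0" --pt "0 0 0.001 0 0 0" --pt "0 0 0.001 0 0 0" --pt "0 0 0.001 0 0 0" --pt "0 0 0.001 0 0 0" --pt "0 0 0.001 0 0 0" --pt "0 0 0.001 0 0 0" --hand -0.3

```text
time_s: 34.12
tcp_pos: [0.4724, -0.0757, 0.0444]
eef_rot: [-179.8, 0.0, -71.8]
contact_force: [-0.9, 0.5, 0.2]
gripper_width: 0.0568
```

>>> apply_moves --pt "0 0 -0.15 0 0 0" --pt "0 0 -0.4 0 0 0" --pt "0 0 -0.6 0 0 0" --pt "0 0 -0.78 0 0 0" --pt "0 0 -0.78 0 0 0"

```text
time_s: 34.75
tcp_pos: [0.4737, -0.0757, 0.2034]
eef_rot: [-179.5, -0.0, -71.8]
contact_force: [0.3, -0.4, -1.0]
gripper_width: 0.057
```

```bash
python3 - <<'E'
from plant import imaging
import cv2,pickle
i=imaging.camera_info("wrist");p,d=imaging.capture("wrist");cv2.imwrite("pics/w8.png",p)
from h import *
b,g,r_=[p[...,k].astype(int) for k in range(3)]
G=(g>125)&(g-r_>25)&(g-b>3)
print(rect(big(G,(255,100,385,243)),i,.012)); K=((abs(g-r_)<18)&(abs(g-b)<18)&(g>120)&(g<250))
print(rect(big(K,(285,135,352,228)),i,.038))
p,d=imaging.capture("top");cv2.imwrite("pics/top8.png",p)
p,d=imaging.capture("scene");cv2.imwrite("pics/scene8.png",p)
E
python3 go.py
```

```text
(0.47120916748046876, -0.07401933288574218, 135.08624267578125, 93.3370590209961, -71.72478675842285)
(0.4721343994140625, -0.07415582275390625, 78.1869125366211, 46.16728591918945, -71.6839828491211)
34.9 [ 0.4714 -0.0759  0.1997] [-1.7989e+02  6.0000e-02 -7.1800e+01] [-0.3 -0.  -0.7] 0.0571
```

View pics/w8.png

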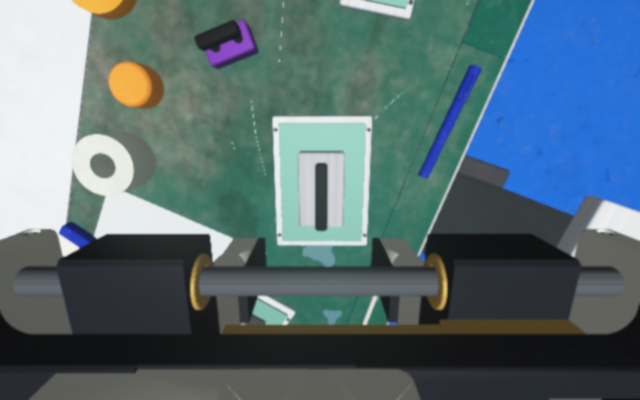

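View pics/scene8.png

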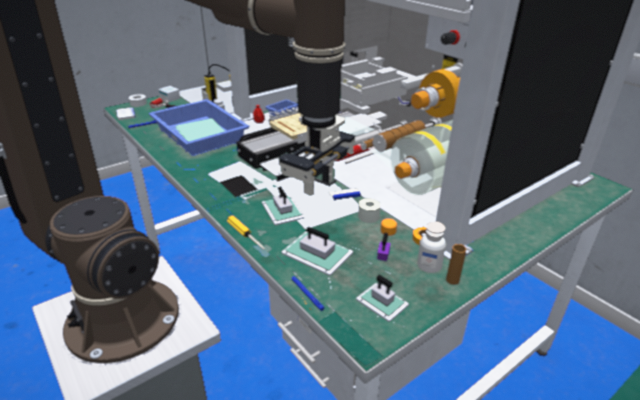

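View pics/top8.png

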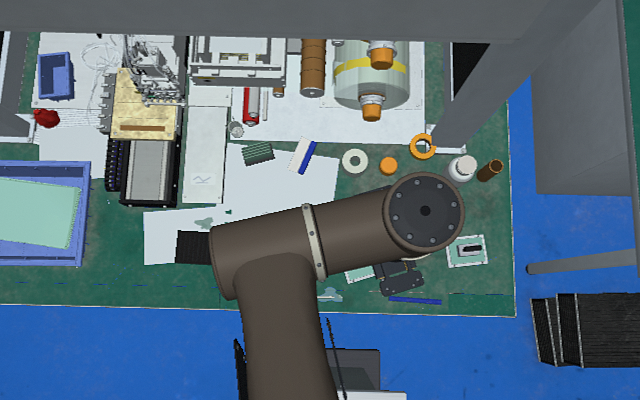

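All three weights are on their own panels, centred; the film roll (355,160) and cap (389,166) are where they started in the top view. The arm is clear, so I'm handing in.

```bash
python3 -c "
from plant import r
print(r.close_job())"
```

```text
the job is handed in; nothing more can be done
None
```

All three weights are now on the panels of their own size, and I handed the job in at about 35 s. I set the large weight aside on the rubber mat first. The medium weight then went to the medium panel, the small weight to the small panel, and finally the large weight from the mat to the large panel. Each one was lowered until the wrist force showed the surface carrying it, then released.

**Last checks with the wrist camera (weight against panel centre and long side):**

| Weight | Offset from panel centre | Angle between long sides |
|---|---|---|
| Small | about 1 mm | about 0.7° |
| Medium | about 2 mm | about 1° |
| Large | about 1 mm | under 0.1° |

- **Bystanders:** the film roll and orange cap look unmoved in the before and after top views. I compared these by eye only.
- **Cameras disagreed:** the top and wrist cameras differed by about 2.7 mm in x. I relied on the wrist camera because its reading matched the gripper position when the medium weight was set down.
- **Failed measurements:** a few colour masks failed. The grip-bar masks and the first block masks on the small panel did not work. In the last view of the small panel the pane mask failed too, so the small weight's offset uses the pane position measured before its weight was placed.

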